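# Set and lock the open cam strap clamp

### The job

Two cam strap clamps stand on the slab; one is still open, its cam lever standing up and the T-bar of its adjusting nut askew. With the lever still up, turn that nut clockwise (seen from above) until its T-bar lies in line with the strap, then push the lever fully down to lock the clamp. Keep off the other clamp, which is already locked.

Things in the scene. Friction and masses are not known exactly. Their poses are not given: they have to be found in the camera images.
- clamp: The open steel strap clamp, fixed to the slab on a 220 x 60 x 12 mm dark plate. Origin on the slab, on the nut's vertical axis; z up; x along the strap from the lever end (-x) to the nose (+x), which sits on an aluminium step jaw. Strap: x -74 to 75 mm, 36 mm wide, top at z 56 mm. Lever pivot: along y at x -90, z 49 mm, in a fork 38 mm wide, 18 mm high.
- nut (a joint): Adjusting nut on the strap at the clamp's x = y = 0: hexagon 30 x 10 mm, 12 mm round neck, then a dark flat T-bar 64 mm long, 14 mm thick, z 76 to 104 mm, centred. Rad: 0 = bar in line with the strap; grows clockwise from above (at -1 the bar is 1 rad anticlockwise of clamp x). Starts -1.2 to -0.7; stops -1.45, 0.6. Stays where left; 0.15 N m turns it.
- lever (a joint): Cam lever, a flat bar 97 mm from pivot to tip, 10 mm thick, pivot at mid-thickness; its outer 40 mm is a black pad 26 mm wide. Rad: 0 = fully down, level, pointing to clamp -x (hard stop); grows as raised: tip at x -90 - 97 cos, z 49 + 97 sin mm. Starts 0.95 to 1.3; upper stop 1.4. Stays where left; about 4 N square on the pad moves it.
- shut_clamp: The other clamp, alike in size and build but already locked: lever down, T-bar in line with its strap; nothing on it moves. Fixed to the slab; origin and axes as for the open clamp. To be left alone.

How it is judged:
By the outcome, as a careful person would: the job done as asked, in the order asked, and still so for the second after the job is handed in, with the robot touching nothing.
It also fails if it takes over 48 s, if anything falls off the work surface, if the arm or the gripper's body presses on something with over 40 N, if the wrist force passes 120 N, or if a joint passes its speed limit or range.

### The arm

A 7-joint arm with a two-finger parallel gripper is mounted at the origin on the work surface. World frame = base frame: x ahead of the robot, y to its left, z up, the work surface at z = 0. Lengths are in m, angles in rad, forces in N, time in s.
With the tool pointing down it reaches from about 0.425 to 0.875 m from the base axis. Payload 8.4 kg.
Tool frame: the origin (TCP) lies between the finger pads; the fingertips stand 17 mm ahead of it and the grasp point (between the pads) lies 2 mm behind it; z points along the fingers, x is the direction in which the jaws open and shut, and the axes are right-handed (so a half turn about z gives the same grasp; the last joint's range is limited). The gripper opens to 87 mm and grips with 3 to 60 N. Pads are 19 mm wide; open, the fingers measure 117 mm over their backs; the gripper's body (75 mm by 190 mm) begins 51 mm behind the grasp point.
Start: joints at [-1.228, 0.333, 0.04, 1.465, -0.013, 1.343, -0.059], TCP at [0.278, 0.588, 0.24] pointing down, gripper open.
Joint ranges: [-2.58, 2.58], [-0.38, 2.09], [-1.3, 1.39], [0.25, 2.4], [-1.5, 4.64], [0.08, 2.09], [-2.65, 2.65]. Speed limits (rad/s): [2.22, 2.22, 2.79, 2.79, 3.14, 3.14, 3.14].

### API

Orientations are given as a 3x3 rotation matrix whose columns are the frame's x, y, z axes.
In Python, from workcell import robot gives the robot as it stands.
- The arm moves only by the tool move_arm, never from a script. Its argument "targets" is one flat list of numbers, 7 for each row, row after row: the shift along the tool's x, y, z scaled (see below), then the turn, a rotation vector about the tool's x, y, z scaled (see below), then the opening, from -1 (shut) to 1 (fully open), so that 0 is half open. In form: [tx, ty, tz, wx, wy, wz, hand, tx, ty, tz, wx, wy, wz, hand, ...]. A call has 1 to 5 rows; each row is the pose to reach, as a shift and turn from the pose commanded when the call began, along the tool's axes at that moment; what a row does not reach only later rows make up. The controller multiplies each number of a shift by 0.1 m and each number of a turn by 90 degrees. A row lasts 1/12 s, in which the tool goes at most 41.7 mm and 7.16 degrees, less where a joint would pass 70% of its speed; a pose out of reach is approached as far as the arm can. A call with a number of a shift or a turn outside -1 to 1 is refused whole. A call with a gripper value outside its range is refused whole. The fingers move at their own pace and stop on an object; the grip force is fixed at half the most. Time passes only in rows, so rows that repeat a pose let the fingers close. It gives the time, the measured TCP pose, the force and the opening at its end, in the units of the state.
- robot.get_state(): the state, without advancing time (a new reading comes with each control period).
- robot.get_image(name): name is "scene" or "side" or "wrist"; returns a dict with "image" (480x640x3 uint8, blue, green, red), "camera_matrix" (3x3 intrinsics, pixels), "R" (3x3) and "t" (3): a world point X has camera coordinates R X + t; the wrist camera has in their place "T_tool_cam" (4x4, takes a point from camera to tool coordinates, whose origin is the TCP and whose axes are the tool frame's). Camera axes: x right, y down, z forward; pixel columns grow to the right and rows downward; lengths in m; the calibration is good to about 2 mm. A picture is of the moment at which its call begins: read the wrist's pose just before it. There is no depth.
- robot.finish_job(): hands the job in, once; it reports no verdict.
Trained networks look in the newest picture that a camera, given by its name, has taken for a name from the list of things; names that differ only in an ending like _2 or _b are one class to them, and where a whole thing is asked for, a point or a joint stands for the part that bears it (a point fixed in the world has none). Each returns a list of dicts, best first, with "confidence" (0 to 1); they miss things now and then, are a little off and sometimes report something else, mostly with a low value. They report only what shows in the picture. A call takes as long as a camera call.
- robot.recognise(camera, query): "centre" ([column, row] as shares, 0 to 1, of the picture: columns of its width, rows of its height, amid what is visible of it).
The state is a dict: "time_s": time; "joint_pos": joint angles; "dq": joint speeds; "joint_torque": joint torques, N m; "eef_pos": TCP position; "tool_rot": TCP orientation; "ft_force": force on the tool from outside, world axes, zero at the start; "ft_torque": the same for the moment, N m; "finger_gap": finger opening in m.
Only numpy, scipy, OpenCV 4.12 (cv2) and the standard library are available. Lean on these libraries where they do the work, as an engineer would, in place of code of your own. Each camera call takes 0.05 s, during which the arm holds its last target. There are 200 camera calls.

## Working session

There is one attempt and no reset: what is moved stays moved. The work goes in short steps, Python scripts to look and compute and a tool call to move; the robot and the scene stay as the last step left them, time stands still between calls to the robot, and variables do not carry over. Pictures are saved under pics/ and viewed, about 8 in all and at most 12, crops included, and the job is handed in when it is done.

Besides the shell and the picture viewer there is one more tool, called after ">>>" by a JSON object that holds its "fn" and its "kwargs", one argument or row to a line. move_arm: Moves the arm, as the interface text tells. Its arguments: {"type":"object","properties":{"targets":{"type":"array","items":{"type":"number"}}},"required":["targets"]}

```bash
mkdir -p pics
python3 - <<'E'
from workcell import robot
import cv2,numpy as np
s=robot.get_state();print(s['eef_pos'],s['tool_rot'],s['time_s'])
for c in ['scene','side']:
    d=robot.get_image(c);cv2.imwrite(f'pics/{c}0.png',d['image'])
    np.savez(f'{c}.npz',K=d['camera_matrix'],R=d['R'],t=d['t'])
    print(c,-np.array(d['R']).T@d['t'])
    for q in ['clamp','nut','lever','shut_clamp']:
        print(q,[(np.round(np.array(r['centre'])*[640,480]),round(r['confidence'],2)) for r in robot.recognise(c,q)])
E
```

```text
[0.27775967 0.58719239 0.23870111] [[ 4.27599852e-01  9.03967941e-01 -5.72337752e-04]
 [ 9.03966838e-01 -4.27600226e-01 -1.41480035e-03]
 [-1.52366591e-03  8.75940718e-05 -9.99998835e-01]] 0.0
scene [1.02027423 0.20993997 0.69344276]
clamp [(array([202., 232.]), 0.9)]
nut [(array([193., 213.]), 0.65)]
lever [(array([233., 168.]), 0.89)]
shut_clamp [(array([437., 344.]), 0.86)]
side [0.37511368 0.64109509 0.56308585]
clamp [(array([343., 191.]), 0.72)]
nut [(array([344., 165.]), 0.8)]
lever [(array([393., 172.]), 0.76)]
shut_clamp [(array([249., 335.]), 0.92)]
```

View pics/scene0.png

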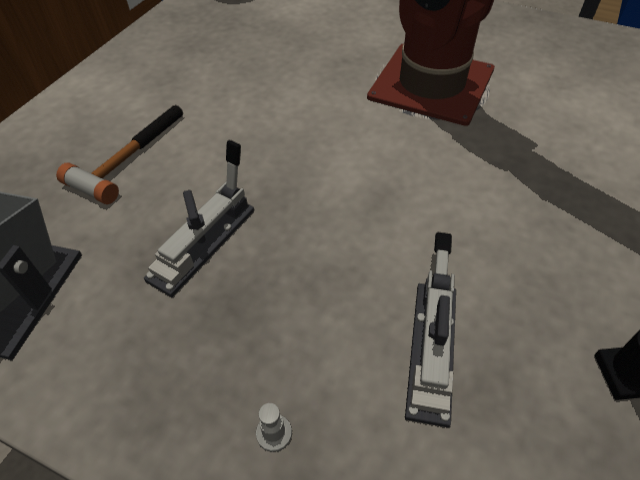

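View pics/side0.png

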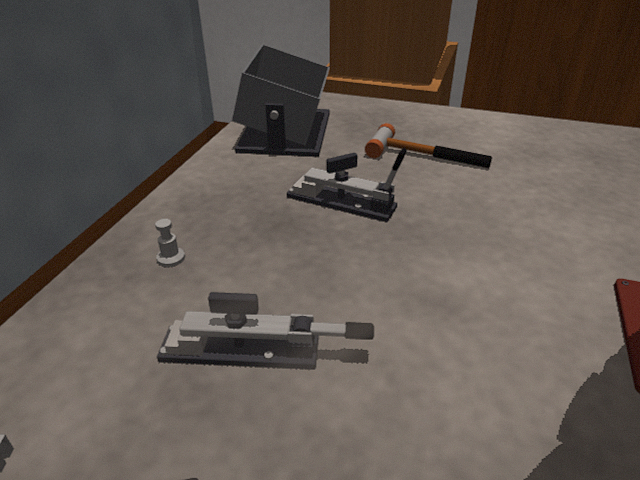

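The open clamp is in the upper left of the scene view: its nose is at about (160,285), the lever tip at (233,143) and the T-bar at (193,208). In the side view it is at about (343,185). The locked clamp is well away from it. Next I'll fit the pose to these points.

```bash
cat > fit.py <<'E'
import numpy as np
from scipy.optimize import least_squares
C={c:np.load(f'{c}.npz') for c in ['scene','side']}
def proj(c,X):
    p=C[c]['K']@(C[c]['R']@X+C[c]['t']); return p[:2]/p[2]
def rz(a): return np.array([[np.cos(a),-np.sin(a),0],[np.sin(a),np.cos(a),0],[0,0,1]])
def pts(p):
    x,y,a,n,l,px=p
    b=rz(-n)[:,0]*.032
    L={'nyp':[px+.11,.03,0],'nym':[px+.11,-.03,0],'lyp':[px-.11,.03,0],'lym':[px-.11,-.03,0],
     'bar':[0,0,.09],'tip':[-.09-.097*np.cos(l),0,.049+.097*np.sin(l)],'b+':b+[0,0,.09],'b-':-b+[0,0,.09],'neck':[0,0,.07]}
    return {k:rz(a)@np.array(v)+[x,y,0] for k,v in L.items()}
obs=[('scene','nyp',171,293),('scene','nym',146,281),('scene','lyp',254,210),('scene','tip',233,143),('scene','bar',193,208),
('scene','b-',189,204-12),('scene','b+',198,221),
('side','nyp',288,196),('side','lyp',391,218),('side','lym',396,208),('side','tip',402,151),('side','bar',342,163),('side','b+',328,165),('side','b-',357,158)]
def run(swap):
    def res(p):
        P=pts(p);r=[]
        for c,k,u,v in obs:
            r+=list(proj(c,P[k])-[u,v])
        return r
    best=None
    for a in np.arange(-3,3.2,.6):
      for n in (-1.,):
        s=least_squares(res,[.5,-.2,a,n,1.1,0],loss='soft_l1',x_scale=[.1,.1,.5,.5,.5,.02])
        if best is None or s.cost<best.cost: best=s
    return best,res
b,res=run(0)
print(np.round(b.x,4),b.cost)
for o,r in zip(obs,np.array(res(b.x)).reshape(-1,2)): print(o[:2],np.round(r,1))
E
python3 fit.py
```

```text
[ 6.0890e-01 -2.1560e-01 -1.3450e-01 -9.3590e-01  1.3181e+00  1.2000e-03] 21.45687335548336
('scene', 'nyp') [0.7 3.5]
('scene', 'nym') [-1.6 -1.2]
('scene', 'lyp') [ 1.4 -0.4]
('scene', 'tip') [-0.1 -2. ]
('scene', 'bar') [-0.5 -0.8]
('scene', 'b-') [-0.7  1.6]
('scene', 'b+') [-1.2  0.4]
('side', 'nyp') [-1.3  1.7]
('side', 'lyp') [-3.2  5.5]
('side', 'lym') [1.9 0.1]
('side', 'tip') [ 0.1 -1.1]
('side', 'bar') [0.9 0.4]
('side', 'b+') [0.4 2.2]
('side', 'b-') [0.1 1.7]
```

```bash
cat > plan.py <<'E'
import numpy as np
from workcell import robot
def cmd(p,yaw,p0,R0):
    "row (6 numbers) from pose p0,R0 to tool-down pose p,yaw"
    from scipy.spatial.transform import Rotation as Ro
    c,s=np.cos(yaw),np.sin(yaw); R=np.array([[c,s,0],[s,-c,0],[0,0,-1]])
    return np.round(np.r_[R0.T@(np.array(p)-p0)/.1, Ro.from_matrix(R0.T@R).as_rotvec()/(np.pi/2)],3),R
E
python3 - <<'E'
from plan import *
s=robot.get_state();p0=np.array(s['eef_pos']);R0=np.array(s['tool_rot'])
y0,y1=np.arctan2(R0[1,0],R0[0,0]),-.77
P1=np.array([.609,-.216,.24]);N=7;st=p0.copy();p=p0;R=R0
for i in range(1,N+1):
    q=st+(P1-st)*i/N;yw=y0+(y1-y0)*i/N
    c,Rn=cmd(q,yw,p,R);print(i,c,np.round(q,3));p=q;R=Rn
E
```

```text
1 [-0.835  0.918 -0.001  0.     0.     0.173] [0.325 0.473 0.24 ]
2 [-5.590e-01  1.109e+00 -1.000e-03  0.000e+00  0.000e+00  1.730e-01] [0.373 0.358 0.24 ]
3 [-2.410e-01  1.218e+00 -1.000e-03  0.000e+00  0.000e+00  1.730e-01] [0.42  0.243 0.24 ]
4 [ 9.400e-02  1.238e+00 -1.000e-03  0.000e+00  0.000e+00  1.730e-01] [0.467 0.128 0.24 ]
5 [ 4.220e-01  1.168e+00 -1.000e-03  0.000e+00  0.000e+00  1.730e-01] [0.514 0.014 0.24 ]
6 [ 7.200e-01  1.012e+00 -1.000e-03  0.000e+00  0.000e+00  1.730e-01] [ 0.562 -0.101  0.24 ]
7 [ 0.964  0.782 -0.001  0.     0.     0.173] [ 0.609 -0.216  0.24 ]
```

>>> {"fn": "move_arm", "kwargs": {
  "targets": [-0.95,1,0,0,0,0,1,-0.95,1,0,0,0,0,1,-0.95,1,0,0,0,0,1,-0.95,1,0,0,0,0,1]
}}

```text
time_s: 0.83
eef_pos: [0.3314, 0.4532, 0.2399]
tool_rot: [[0.433, 0.901, 0.001], [0.901, -0.433, -0.002], [-0.001, 0.002, -1.0]]
ft_force: [1.4, -0.1, -0.1]
finger_gap: 0.0871
```

>>> {"fn": "move_arm", "kwargs": {
  "targets": [-0.95,1,0,0,0,0,1,-0.95,1,0,0,0,0,1,-0.95,1,0,0,0,0,1,-0.95,1,0,0,0,0,1]
}}

```text
time_s: 1.17
eef_pos: [0.3804, 0.3244, 0.24]
tool_rot: [[0.434, 0.901, 0.001], [0.901, -0.434, -0.001], [-0.0, 0.001, -1.0]]
ft_force: [1.1, -0.5, -0.3]
finger_gap: 0.087
```

>>> {"fn": "move_arm", "kwargs": {
  "targets": [-0.95,1,0,0,0,0,1,-0.95,1,0,0,0,0,1,-0.95,1,0,0,0,0,1,-0.95,1,0,0,0,0,1]
}}

```text
time_s: 1.5
eef_pos: [0.4295, 0.1957, 0.2401]
tool_rot: [[0.434, 0.901, 0.001], [0.901, -0.434, -0.001], [0.0, 0.001, -1.0]]
ft_force: [0.5, -0.4, 0.4]
finger_gap: 0.0868
```

>>> {"fn": "move_arm", "kwargs": {
  "targets": [-0.95,1,0,0,0,0,1,-0.95,1,0,0,0,0,1,-0.95,1,0,0,0,0,1,-0.95,1,0,0,0,0,1]
}}

```text
time_s: 1.83
eef_pos: [0.4787, 0.0667, 0.2402]
tool_rot: [[0.434, 0.901, 0.002], [0.901, -0.434, -0.001], [-0.0, 0.002, -1.0]]
ft_force: [-0.4, 0.2, 0.5]
finger_gap: 0.0868
```

>>> {"fn": "move_arm", "kwargs": {
  "targets": [-0.95,1,0,0,0,0,1,-0.95,1,0,0,0,0,1,-0.95,1,0,0,0,0,1,-0.95,1,0,0,0,0,1]
}}

```text
time_s: 2.17
eef_pos: [0.5279, -0.0621, 0.2403]
tool_rot: [[0.433, 0.901, 0.002], [0.901, -0.433, -0.002], [-0.001, 0.003, -1.0]]
ft_force: [-1.6, -0.4, 0.1]
finger_gap: 0.0867
```

>>> {"fn": "move_arm", "kwargs": {
  "targets": [-0.5,1,0,0,0,0.39,1,-0.5,1,0,0,0,0.39,1,-0.5,1,0,0,0,0.39,1,-0.5,1,0,0,0,0.39,1,-0.5,1,0,0,0,0.39,1]
}}

```text
time_s: 2.58
eef_pos: [0.5963, -0.1457, 0.2391]
tool_rot: [[0.874, 0.485, -0.001], [0.485, -0.874, -0.002], [-0.002, 0.001, -1.0]]
ft_force: [-0.3, 1.3, 0.4]
finger_gap: 0.087
```

>>> {"fn": "move_arm", "kwargs": {
  "targets": [0,0,0,0,0,0.39,1,0,0,0,0,0,0.39,1,0,0,0,0,0,0.39,1,0,0,0,0,0,0.39,1,0,0,0,0,0,0.39,1]
}}

```text
time_s: 3.0
eef_pos: [0.596, -0.1433, 0.2397]
tool_rot: [[0.995, -0.102, 0.0], [-0.102, -0.995, -0.0], [0.0, 0.0, -1.0]]
ft_force: [0.2, 0.1, -0.1]
finger_gap: 0.087
```

Run:
```python
from plan import *
import cv2
s=robot.get_state();print(s['eef_pos'],np.round(s['tool_rot'],4).tolist(),np.round(s['joint_pos'],2),s['time_s'])
d=robot.get_image('wrist');cv2.imwrite('pics/w1.png',d['image']);print(np.round(d['T_tool_cam'],4),d['camera_matrix'])
np.savez('w1.npz',K=d['camera_matrix'],T=d['T_tool_cam'],p=s['eef_pos'],R=s['tool_rot'])
for q in ['nut','lever']:print(q,[(np.round(np.array(r['centre'])*[640,480]),round(r['confidence'],2)) for r in robot.recognise('wrist',q)])
```

```text
[ 0.59602711 -0.1433334   0.23966588] [[0.9948, -0.1022, 0.0002], [-0.1022, -0.9948, -0.0001], [0.0002, 0.0001, -1.0]] [-0.53  0.34  0.88  1.59 -0.27  1.33  0.28] 3.0
[[ 1.000e+00 -3.000e-04 -3.000e-04  1.000e-03]
 [ 3.000e-04  9.591e-01  2.832e-01 -7.880e-02]
 [ 2.000e-04 -2.832e-01  9.591e-01 -1.450e-01]
 [ 0.000e+00  0.000e+00  0.000e+00  1.000e+00]] [[428.65053825   0.         316.93612868]
 [  0.         428.65053825 236.98047364]
 [  0.           0.           1.        ]]
nut [(array([348., 305.]), 0.75)]
lever [(array([228., 300.]), 0.64)]
```

View pics/w1.png

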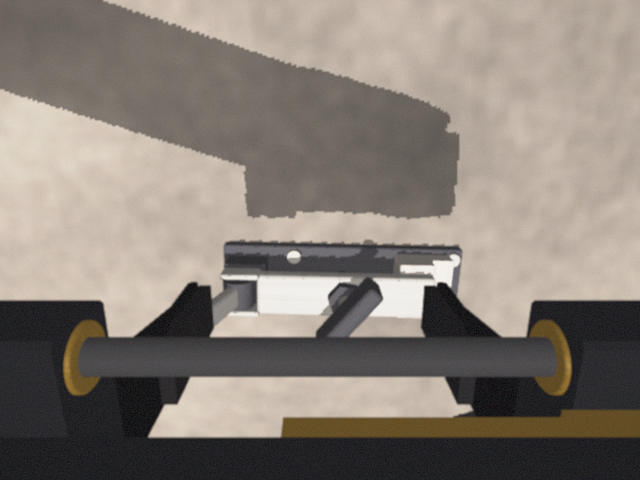

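The wrist view shows the plate's far edge from (225,242) to (461,247). The T-bar runs from (372,283) to (328,335), and the lever is at (228,300). I'll add these points to the fit and overlay the model.

```bash
cat > fit2.py <<'E'
from fit import *
import cv2
w=np.load('w1.npz')
def pw(X):
    Xt=w['R'].T@(X-w['p']);c=w['T'][:3,:3].T@(Xt-w['T'][:3,3]);p=w['K']@c;return p[:2]/p[2]
def loc(p,L): return rz(p[2])@np.array(L)+[p[0],p[1],0]
def res2(p):
    r=list(res(p))
    r+=list(pw(loc(p,[p[5]-.11,.03,.012]))-[225,242]);r+=list(pw(loc(p,[p[5]+.11,.03,.012]))-[461,247])
    u=rz(-p[3])[:,0]; r+=[*(pw(loc(p,u*.032+[0,0,.104]))-[372,284])]
    return r
b=least_squares(res2,b.x,loss='soft_l1',x_scale=[.1,.1,.5,.5,.5,.02])
print(np.round(b.x,4));print(np.round(res2(b.x)[-6:],1));p=b.x
im=cv2.imread('pics/w1.png')
def line(ps,col):
    q=[tuple(int(round(v)) for v in pw(loc(p,a))) for a in ps]
    cv2.polylines(im,[np.array(q)],True,col,1)
R=rz(-p[3])
line([R@[a,c,.104] for a,c in [(.032,.007),(.032,-.007),(-.032,-.007),(-.032,.007)]],(0,0,255))
line([[a,c,.056] for a,c in [(.075,.018),(.075,-.018),(-.074,-.018),(-.074,.018)]],(0,255,0))
line([[p[5]+a,c,.012] for a,c in [(.11,.03),(.11,-.03),(-.11,-.03),(-.11,.03)]],(255,0,0))
l=p[4];line([[-.09,0,.049],[-.09-.097*np.cos(l),0,.049+.097*np.sin(l)]],(255,0,255))
cv2.imwrite('pics/w1o.png',cv2.resize(im[200:420,160:500],None,fx=2.2,fy=2.2))
E
python3 fit2.py|tail -2
```

```text
[ 0.6095 -0.2139 -0.1263 -0.9534  1.3162  0.0018]
[-4.5  0.3  0.7  0.7 -0.3  5.9]
```

View pics/w1o.png

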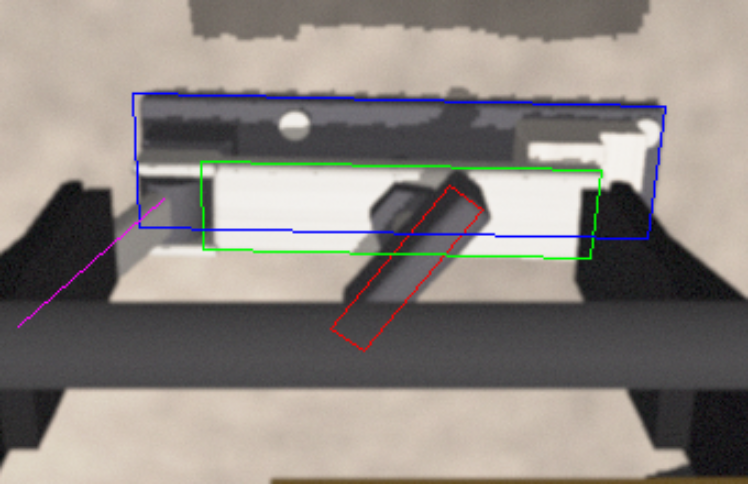

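Run:
```python
from plan import *
s=robot.get_state()
print(cmd([.611,-.214,.19],-.744,np.array(s['eef_pos']),np.array(s['tool_rot']))[0])
```

```text
[ 0.215  0.69   0.496  0.    -0.     0.414]
```

>>> {"fn": "move_arm", "kwargs": {
  "targets": [0.21,0.69,0.5,0,0,0.41,1,0.21,0.69,0.5,0,0,0.41,1,0.21,0.69,0.5,0,0,0.41,1,0.21,0.69,0.5,0,0,0.41,1,0.21,0.69,0.5,0,0,0.41,1]
}}

```text
time_s: 3.57
eef_pos: [0.6096, -0.2154, 0.1889]
tool_rot: [[0.749, -0.663, -0.001], [-0.663, -0.749, -0.0], [-0.001, 0.001, -1.0]]
ft_force: [0.7, 1.0, 0.3]
finger_gap: 0.087
```

>>> {"fn": "move_arm", "kwargs": {
  "targets": [0,0,0.4,0,0,0.015,1,0,0,0.4,0,0,0.015,1,0,0,0.4,0,0,0.015,1]
}}

```text
time_s: 3.82
eef_pos: [0.6092, -0.2136, 0.1484]
tool_rot: [[0.738, -0.675, -0.003], [-0.675, -0.738, 0.001], [-0.003, 0.002, -1.0]]
ft_force: [0.1, 0.8, -0.0]
finger_gap: 0.087
```

```bash
cat > look.py <<'E'
import sys
from plan import *
import cv2
from fit import rz
s=robot.get_state();print(np.round(s['eef_pos'],4),np.round(np.arctan2(s['tool_rot'][1][0],s['tool_rot'][0][0]),4),s['time_s'])
d=robot.get_image('wrist');im=d['image'].copy();K,T=np.array(d['camera_matrix']),np.array(d['T_tool_cam'])
def pw(X):
    c=T[:3,:3].T@(np.array(s['tool_rot']).T@(X-np.array(s['eef_pos']))-T[:3,3]);q=K@c;return [int(round(v)) for v in q[:2]/q[2]]
x,y,a,n=map(float,sys.argv[2:6])
R=rz(a-n)
for z in (.104,.076):
    cv2.polylines(im,[np.array([pw(R@[u,v,z]+[x,y,0]) for u,v in [(.032,.007),(.032,-.007),(-.032,-.007),(-.032,.007)]])],True,(0,0,255),1)
R=rz(a)
cv2.polylines(im,[np.array([pw(R@[u,v,.056]+[x,y,0]) for u,v in [(.075,.018),(.075,-.018),(-.074,-.018),(-.074,.018)]])],True,(0,255,0),1)
cv2.imwrite(sys.argv[1],im)
E
python3 look.py pics/w2.png .611 -.214 -.126 -.953
```

```text
[ 6.0890e-01 -2.1560e-01 -1.3450e-01 -9.3590e-01  1.3181e+00  1.2000e-03] 21.45687335548336
('scene', 'nyp') [0.7 3.5]
('scene', 'nym') [-1.6 -1.2]
('scene', 'lyp') [ 1.4 -0.4]
('scene', 'tip') [-0.1 -2. ]
('scene', 'bar') [-0.5 -0.8]
('scene', 'b-') [-0.7  1.6]
('scene', 'b+') [-1.2  0.4]
('side', 'nyp') [-1.3  1.7]
('side', 'lyp') [-3.2  5.5]
('side', 'lym') [1.9 0.1]
('side', 'tip') [ 0.1 -1.1]
('side', 'bar') [0.9 0.4]
('side', 'b+') [0.4 2.2]
('side', 'b-') [0.1 1.7]
[ 0.6092 -0.2136  0.1484] -0.7406 3.8167
```

View pics/w2.png

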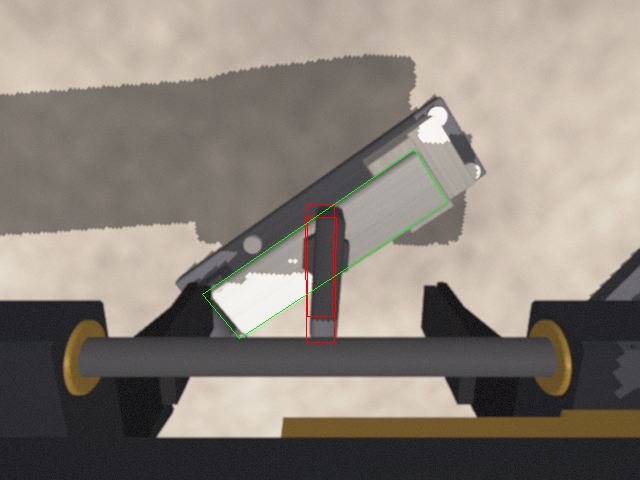

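The bar sits about 2.5 mm towards tool +x of the prediction and about 0.04 rad clockwise of it. It runs from (328,210) to (323,338). I'll correct for that, descend and grip.

>>> {"fn": "move_arm", "kwargs": {
  "targets": [0.025,0.01,0.25,0,0,0.028,1,0.025,0.01,0.49,0,0,0.028,1,0.025,0.01,0.49,0,0,0.028,1]
}}

```text
time_s: 4.12
eef_pos: [0.6102, -0.2158, 0.0986]
tool_rot: [[0.707, -0.708, -0.003], [-0.708, -0.707, 0.001], [-0.003, 0.001, -1.0]]
ft_force: [-1.3, 0.6, -0.8]
finger_gap: 0.0872
```

>>> {"fn": "move_arm", "kwargs": {
  "targets": [0,0,0,0,0,0,-1,0,0,0,0,0,0,-1,0,0,0,0,0,0,-1,0,0,0,0,0,0,-1,0,0,0,0,0,0,-1]
}}

```text
time_s: 4.53
eef_pos: [0.6118, -0.2169, 0.1017]
tool_rot: [[0.705, -0.709, 0.002], [-0.709, -0.705, -0.0], [0.001, -0.001, -1.0]]
ft_force: [-0.6, -0.9, -0.0]
finger_gap: 0.0613
```

>>> {"fn": "move_arm", "kwargs": {
  "targets": [0,0,0,0,0,0,-1,0,0,0,0,0,0,-1,0,0,0,0,0,0,-1]
}}

```text
time_s: 4.78
eef_pos: [0.6113, -0.2166, 0.1007]
tool_rot: [[0.705, -0.709, -0.0], [-0.709, -0.705, -0.0], [-0.0, 0.0, -1.0]]
ft_force: [0.1, 0.2, -0.6]
finger_gap: 0.0418
```

>>> {"fn": "move_arm", "kwargs": {
  "targets": [0,0,0,0,0,0,-1,0,0,0,0,0,0,-1,0,0,0,0,0,0,-1,0,0,0,0,0,0,-1,0,0,0,0,0,0,-1]
}}

```text
time_s: 5.2
eef_pos: [0.6118, -0.2173, 0.1006]
tool_rot: [[0.704, -0.71, 0.001], [-0.71, -0.704, -0.001], [0.002, 0.0, -1.0]]
ft_force: [4.8, -3.8, -4.1]
finger_gap: 0.0138
```

>>> {"fn": "move_arm", "kwargs": {
  "targets": [0,0,0,0,0,0,-1,0,0,0,0,0,0,-1]
}}

```text
time_s: 5.37
eef_pos: [0.6118, -0.2173, 0.1006]
tool_rot: [[0.704, -0.71, 0.001], [-0.71, -0.704, -0.001], [0.002, 0.0, -1.0]]
ft_force: [4.2, -3.6, -3.5]
finger_gap: 0.014
```

Run:
```python
from workcell import robot
import numpy as np
s=robot.get_state()
for k in ['eef_pos','tool_rot','ft_force','ft_torque','finger_gap','joint_pos']:print(k,np.round(s[k],4).tolist())
```

```text
eef_pos [0.6118, -0.2173, 0.1006]
tool_rot [[0.7044, -0.7098, 0.0012], [-0.7098, -0.7044, -0.0013], [0.0018, 0.0, -1.0]]
ft_force [4.2303, -3.5661, -3.5266]
ft_torque [-0.6462, -0.7789, -0.0923]
finger_gap 0.014
joint_pos [-0.402, 0.5999, 0.9363, 1.6593, -0.5206, 1.1506, -0.1198]
```

Gripped: the gap is 14.0 mm. I'll turn the nut clockwise by 0.91 rad, which is 0.578 units.

>>> {"fn": "move_arm", "kwargs": {
  "targets": [0,0,0,0,0,0.07,-1,0,0,0,0,0,0.14,-1,0,0,0,0,0,0.21,-1,0,0,0,0,0,0.28,-1,0,0,0,0,0,0.29,-1]
}}

```text
time_s: 5.78
eef_pos: [0.6117, -0.2173, 0.1006]
tool_rot: [[0.315, -0.949, 0.001], [-0.949, -0.315, -0.002], [0.002, -0.0, -1.0]]
ft_force: [3.8, -3.0, -2.4]
finger_gap: 0.014
```

>>> {"fn": "move_arm", "kwargs": {
  "targets": [0,0,0,0,0,0.07,-1,0,0,0,0,0,0.14,-1,0,0,0,0,0,0.21,-1,0,0,0,0,0,0.288,-1,0,0,0,0,0,0.288,-1]
}}

```text
time_s: 6.2
eef_pos: [0.6117, -0.2172, 0.1006]
tool_rot: [[-0.132, -0.991, 0.001], [-0.991, 0.132, -0.002], [0.001, -0.001, -1.0]]
ft_force: [3.3, -3.8, -2.2]
finger_gap: 0.0136
```

```bash
python3 look.py pics/w3.png .6115 -.2155 -.126 0 | tail -1; python3 -c "
from workcell import robot
s=robot.get_state();print(s['ft_force'],s['ft_torque'],s['finger_gap'])"
```

```text
[ 0.6117 -0.2172  0.1006] -1.7033 6.2
[ 4.97018478 -2.58818726 -3.00525819] [-0.71116872 -0.83389014 -0.10044965] 0.013486310737190711
```

View pics/w3.png

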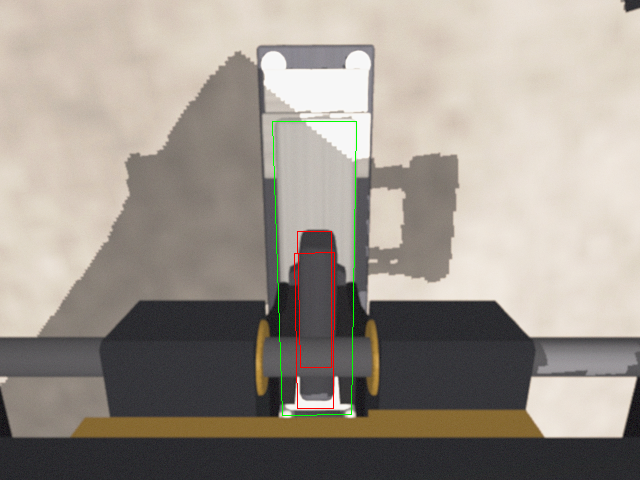

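The bar and the strap are aligned. Both run vertically at about column 317, within roughly 0.01 rad. I'll release, lift, move back over the lever side and close the fingers.

>>> {"fn": "move_arm", "kwargs": {
  "targets": [0,0,0,0,0,0,0,0,0,0,0,0,0,0,0,0,0,0,0,0,0,0,0,0,0,0,0,0,0,0,0,0,0,0,0]
}}

```text
time_s: 6.67
eef_pos: [0.6111, -0.2165, 0.1006]
tool_rot: [[-0.125, -0.992, -0.0], [-0.992, 0.125, 0.0], [-0.0, 0.0, -1.0]]
ft_force: [0.1, -0.7, 0.7]
finger_gap: 0.0382
```

>>> {"fn": "move_arm", "kwargs": {
  "targets": [0,0,-0.3,0,0,0,0,0,0,-0.65,0,0,0,0,0,0.4,-0.65,0,0,0,-1,0,0.8,-0.65,0,0,0,-1,0,0.8,-0.65,0,0,0,-1]
}}

```text
time_s: 7.08
eef_pos: [0.5239, -0.2067, 0.1637]
tool_rot: [[-0.13, -0.991, -0.006], [-0.991, 0.13, 0.005], [-0.005, 0.006, -1.0]]
ft_force: [-0.7, -1.1, -1.2]
finger_gap: 0.0306
```

>>> {"fn": "move_arm", "kwargs": {
  "targets": [0,0,0,0,0,0,-1,0,0,0,0,0,0,-1,0,0,0,0,0,0,-1,0,0,0,0,0,0,-1,0,0,0,0,0,0,-1]
}}

```text
time_s: 7.5
eef_pos: [0.5325, -0.207, 0.1656]
tool_rot: [[-0.125, -0.992, -0.0], [-0.992, 0.125, -0.001], [0.001, -0.0, -1.0]]
ft_force: [0.1, -0.7, 0.3]
finger_gap: 0.0023
```

```bash
python3 look.py pics/w4.png .6115 -.2165 -.126 0 | tail -1
python3 - <<'E'
from workcell import robot
import cv2
print(robot.get_state()['finger_gap'])
a=robot.get_image('side')['image'][110:240,240:440];b=cv2.imread('pics/w4.png')
cv2.imwrite('pics/m4.png',cv2.vconcat([cv2.resize(b,(500,375)),cv2.resize(a,(500,225) if 0 else (500,224))]))
E
```

```text
[ 0.5325 -0.207   0.1656] -1.6965 7.5
0.0016222612015522192
```

View pics/m4.png

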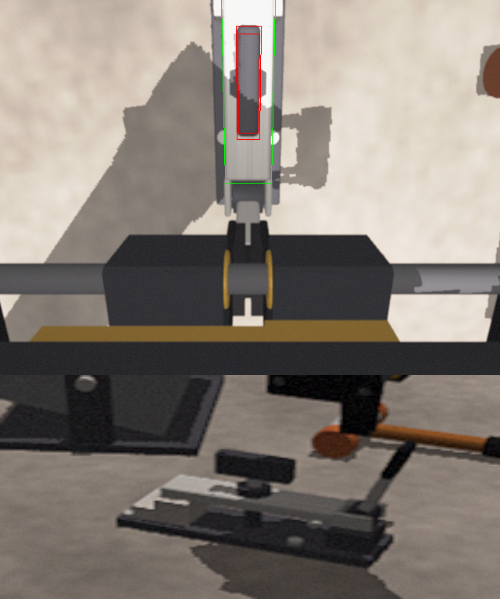

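The bar matches the overlay of an aligned bar. The lever is still up, and the fingers stand on its inner side. Now I'll push it down along its arc.

>>> {"fn": "move_arm", "kwargs": {
  "targets": [0,0,0.24,0,0,0,-1,0,0.17,0.24,0,0,0,-1,0,0.32,0.29,0,0,0,-1,0,0.45,0.36,0,0,0,-1,0,0.45,0.36,0,0,0,-1]
}}

```text
time_s: 8.02
eef_pos: [0.4857, -0.201, 0.1288]
tool_rot: [[-0.127, -0.992, -0.001], [-0.992, 0.127, 0.001], [-0.001, 0.001, -1.0]]
ft_force: [0.4, 0.8, 0.2]
finger_gap: 0.0008
```

>>> {"fn": "move_arm", "kwargs": {
  "targets": [0,0.12,0.11,0,0,0,-1,0,0.217,0.22,0,0,0,-1,0,0.286,0.36,0,0,0,-1,0,0.286,0.36,0,0,0,-1]
}}

```text
time_s: 8.35
eef_pos: [0.4581, -0.1971, 0.0925]
tool_rot: [[-0.126, -0.992, -0.001], [-0.992, 0.126, 0.001], [-0.0, 0.001, -1.0]]
ft_force: [0.2, 0.4, 0.0]
finger_gap: 0.0004
```

>>> {"fn": "move_arm", "kwargs": {
  "targets": [0,0.034,0.11,0,0,0,-1,0,0.05,0.22,0,0,0,-1,0,0.05,0.25,0,0,0,-1,0,0.05,0.25,0,0,0,-1]
}}

```text
time_s: 8.68
eef_pos: [0.4551, -0.1974, 0.0706]
tool_rot: [[-0.126, -0.992, 0.0], [-0.992, 0.126, 0.002], [-0.002, -0.0, -1.0]]
ft_force: [-9.9, 7.1, 36.3]
finger_gap: 0.0002
```

The stop is reached: TCP z is 0.0706 m (0.071 expected), with 36 N pushing up. I'll lift off and check.

>>> {"fn": "move_arm", "kwargs": {
  "targets": [0,0,-0.3,0,0,0,-1,0,0,-0.6,0,0,0,-1,0,0,-1,0,0,0,-1,0,0,-1,0,0,0,-1]
}}

```text
time_s: 9.02
eef_pos: [0.4562, -0.1996, 0.1739]
tool_rot: [[-0.128, -0.992, 0.008], [-0.992, 0.128, 0.0], [-0.001, -0.008, -1.0]]
ft_force: [1.3, -0.2, 0.7]
finger_gap: 0.0005
```

>>> {"fn": "move_arm", "kwargs": {
  "targets": [0,0.4,-0.4,0,0,0,-1,0,0.8,-0.8,0,0,0,-1,0,0.8,-0.8,0,0,0,-1,0,0.8,-0.8,0,0,0,-1]
}}

```text
time_s: 9.35
eef_pos: [0.3914, -0.1826, 0.2258]
tool_rot: [[-0.121, -0.993, -0.008], [-0.993, 0.121, 0.005], [-0.004, 0.008, -1.0]]
ft_force: [0.8, 1.6, -3.0]
finger_gap: 0.0005
```

```bash
python3 look.py pics/w5.png .6115 -.2165 -.126 0 | tail -1
python3 - <<'E'
from workcell import robot
import cv2
print(robot.get_state()['ft_force'])
a=robot.get_image('side')['image'][110:240,240:440];b=cv2.imread('pics/w5.png')
cv2.imwrite('pics/m5.png',cv2.vconcat([b[:280,150:500],cv2.resize(a,(350,228))]))
E
```

```text
[ 0.3914 -0.1826  0.2258] -1.6926 9.35
[-1.07004023 -3.10448511  2.32510315]
```

View pics/m5.png

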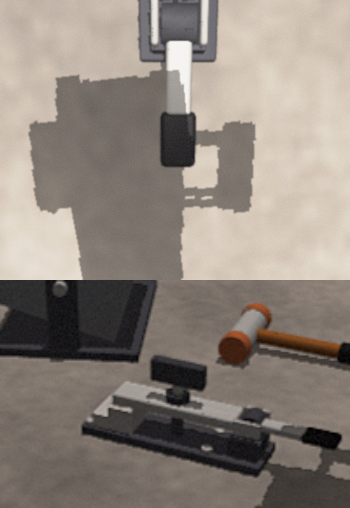

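The lever is level and pointing straight out in the wrist view, with its pad at about (178,140). The T-bar still lies along the strap, and the robot is touching nothing.

```bash
python3 -c "
from workcell import robot
print(robot.finish_job())"
```

```text
the job is handed in; nothing more can be done
None
```

I turned the open clamp's nut clockwise until its T-bar lay in line with the strap, then pushed the lever fully down. I handed the job in at about 9.4 s on the robot clock (the limit is 48 s).

- **Nut:** I gripped the T-bar (14.0 mm gap) and turned it about 0.91 rad with the lever still up. The close view after release showed the bar in line with the strap, to within about 0.01 rad by eye.
- **Lever:** It went down to its hard stop, with the TCP at z 0.0706 m against 0.071 m expected and 36 N pushing up. After lifting off, the wrist and side views both showed it staying level.
- **Other clamp:** I never touched it, and at the end the arm was clear of everything.
- **Checks that disagreed:**
  - My first pose estimate was about 2.5 mm and 0.04 rad off at the bar, which I corrected from the wrist view before gripping.
  - In the last side view, the bar's and strap's edges had slightly different slopes. I put this down to perspective and did not measure the nut again after the lever push.

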